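Return the condiments to their coasters

TASK

Put the four condiments back on their own coasters: the salt shaker in the blue one, the pepper mill in the dark wooden one, the jam jar in the red one and the herb jar with the black lid in the green one. Each must stand upright and flat inside its coaster's rim; set them down gently, without dropping or knocking any over, and leave the mug where it stands.

Things in the scene. Friction and masses are not known exactly. Their poses are not given: they have to be found in the camera images.
- salt: Small white salt shaker with a grey domed cap, round and upright: 44 mm diameter up to 66 mm height, cap 34 mm diameter above 74 mm, total height 90 mm; about 0.1 kg. Origin: centre of its underside; z up.
- mill: Dark brown wooden pepper mill, round and upright: 58 mm diameter at the foot, a waist, a bulb-shaped head about 50 mm in diameter from 109 to 139 mm height (it may be gripped there at about 124 mm height; it does not turn), a 12 mm knob on top, total height 150 mm; about 0.18 kg. Origin: centre of its underside; z up.
- jam: Glass jar of pink-red jam with a white lid, round and upright: about 63 mm diameter (65 mm at most), height 94 mm; about 0.33 kg. Origin: centre of its underside; z up.
- herbs: Slim glass jar of green dried herbs with a black screw lid and a dark label, round and upright: 41 mm diameter, height 105 mm; about 0.11 kg. Origin: centre of its underside; z up.
- coaster_blue: Blue round coaster with a low rim, an open dish, fixed to the worktop: 70 mm across outside, 62 mm across inside, rim top 18 mm above the worktop, inner floor 5 mm above it. Home of the salt shaker. Origin: centre of its underside; z up.
- coaster_wood: Dark wooden (brown) round coaster with a low rim, an open dish, fixed to the worktop: 84 mm across outside, 76 mm across inside, rim top 18 mm above the worktop, inner floor 5 mm above it. Home of the pepper mill. Origin: centre of its underside; z up.
- coaster_red: Red round coaster with a low rim, an open dish, fixed to the worktop: 91 mm across outside, 83 mm across inside, rim top 18 mm above the worktop, inner floor 5 mm above it. Home of the jam jar. Origin: centre of its underside; z up.
- coaster_green: Green round coaster with a low rim, an open dish, fixed to the worktop: 67 mm across outside, 59 mm across inside, rim top 18 mm above the worktop, inner floor 5 mm above it. Home of the herb jar. Origin: centre of its underside; z up.
- mug: Pink and blue coffee mug standing loose among the other things, to be left alone: 86 mm diameter, 88 mm high, with a handle; 86x117 mm in plan. Origin: centre of that outline on its underside (the cup's own axis is 15 mm from it towards +y, the handle at -y); z up.
Things that resemble listed ones, but are neither listed nor needed, are in the scene too. What is shaped like the herbs but turquoise is not meant. Leave any purple look-alike of the mill alone.

How it is judged:
By the outcome, as a careful person would: the job done as asked, in the order asked, and still so for the second after the job is handed in, with the robot touching nothing.
It also fails if it takes over 109 s, if anything falls off the work surface, if the arm or the gripper's body presses on something with over 40 N, if the wrist force passes 120 N, or if a joint passes its speed limit or range.

ROBOT

A 6-joint arm with a two-finger parallel gripper is mounted at the origin on a cart in front of the work surface, level with it; the furniture and walls round the work are solid. World frame = base frame: x ahead of the robot, y to its left, z up, the work surface at z = 0. Lengths are in m, angles in rad, forces in N, time in s.
With the tool pointing down it reaches from about 0.375 to 0.975 m from the base axis. Payload 3.8 kg.
Tool frame: the origin (TCP) lies midway between the tips of the shut fingers; the grasp point (between the pads) lies 19 mm behind it; z points along the fingers, y is the line along which they close (so a half turn about z gives the same grasp; the last joint's range is limited). The gripper opens to 85 mm and grips with 20 to 120 N. Pads are 22 mm wide; open, the fingers measure 114 mm over their backs; the gripper's body (76 mm by 85 mm) begins 54 mm behind the grasp point. The pads swing forward as they close: fully open they stand 13 mm farther back than shut.
Start: joints at [1.172, 0.264, 1.604, -0, 1.274, -0.037], TCP at [0.239, 0.631, 0.231] pointing down, gripper open.
Joint ranges: [-2.63, 2.63], [-0.94, 2.18], [0.31, 2.57], [-1.31, 4.45], [0, 2.66], [-2.55, 2.55]. Speed limits (rad/s): [2.57, 2.57, 3.14, 3.14, 3.14, 3.14].

INTERFACE

Orientations are given as a rotation vector (axis times angle).
In Python, from workcell import bot gives the robot as it stands.
- The arm moves only by the tool step_arm, never from a script. Its argument "motion" is a list of rows, each a list of 5 numbers: the finger opening in cm, from 0 to 8.54, then the shift along the tool's x, y, z in cm, then the turn about the tool's z in degrees. In form: [[claw, dx, dy, dz, twist], ...]. A call has 1 to 20 rows; each row is the pose to reach, as a shift and turn from the pose commanded when the call began, along the tool's axes at that moment; what a row does not reach only later rows make up. A row lasts 1/10 s, in which the tool goes at most 50 mm and 8.59 degrees, less where a joint would pass 70% of its speed; a pose out of reach is approached as far as the arm can. A call with a gripper value outside its range is refused whole. The fingers move at their own pace and stop on an object; "force" is the grip in N (left out, the last holds). Time passes only in rows, so rows that repeat a pose let the fingers close. It gives the time, the measured TCP pose, the force, the opening and the grip force at its end, in the units of the state.
- bot.read_state(): the state, without advancing time (a new reading comes with each control period).
- bot.read_camera(name): name is "side" or "top" or "wrist"; returns (picture, depth): 384x512x3 uint8, red, green, blue; 384x512 float32, m along the optical axis (not along the pixel's ray), 0 where there is no reading.
- bot.calibration(name): a dict with "mtx" (3x3 intrinsics, pixels), "origin" and "orientation" of the camera in the world; the wrist camera has in their place "T_tool_cam" (4x4, takes a point from camera to tool coordinates, whose origin is the TCP and whose axes are the flange's). Camera axes: x right, y up, looking along -z (the intrinsics and any distortion apply to the point x, -y, -z); pixel columns grow to the right and rows downward; lengths in m; the calibration is good to about 2 mm. A picture is of the moment at which its call begins: read the wrist's pose just before it. calibration takes no time and is no camera call.
- bot.finish_job(): hands the job in; it is judged then, once.
The state is a dict: "time": time; "q": joint angles; "joint_vel": joint speeds; "joint_torque": joint torques, N m; "tool_pos": TCP position; "tcp_rot": TCP orientation; "wrist_force": force on the tool from outside, world axes, zero at the start; "torque": the same for the moment, N m; "width": opening from 0.0 (shut) to 1.0 (fully open); "grip_force": force on a finger pad.
Only numpy, scipy, OpenCV 4.12 (cv2) and the standard library are available. Lean on these libraries where they do the work, as an engineer would, in place of code of your own. Each camera call takes 0.05 s, during which the arm holds its last target. There are 200 camera calls.

## Working session

There is one attempt and no reset: what is moved stays moved. The work goes in short steps, Python scripts to look and compute and a tool call to move; the robot and the scene stay as the last step left them, time stands still between calls to the robot, and variables do not carry over. Pictures are saved under pics/ and viewed, at most 14 in all, crops included, and the job is handed in when it is done.

Besides the shell and the picture viewer there is one more tool, called after ">>>" by a JSON object that holds its "name" and its "arguments". step_arm: Moves the arm, as the interface text tells. Its arguments: {"type":"object","properties":{"motion":{"type":"array","items":{"type":"array","items":{"type":"number"}}},"force":{"type":"number"}},"required":["motion"]}

```bash
mkdir -p pics
cat > h.py <<'E'
import numpy as np, cv2
from scipy.spatial.transform import Rotation as R
from workcell import bot
def cam(name):
    s=bot.read_state(); im,d=bot.read_camera(name); c=bot.calibration(name)
    if 'T_tool_cam' in c:
        T=np.eye(4);T[:3,:3]=R.from_rotvec(s['tcp_rot']).as_matrix();T[:3,3]=s['tool_pos'];T=T@np.array(c['T_tool_cam'])
    else:
        T=np.eye(4);o=np.array(c['orientation']);T[:3,:3]=o if o.shape==(3,3) else R.from_rotvec(o).as_matrix();T[:3,3]=c['origin']
    return im,d,np.array(c['mtx']),T,c
def cloud(d,K,T):
    v,u=np.mgrid[:d.shape[0],:d.shape[1]]
    p=np.stack([(u-K[0,2])/K[0,0]*d,-(v-K[1,2])/K[1,1]*d,-d],-1)
    return p@T[:3,:3].T+T[:3,3]
def save(n,im): cv2.imwrite(f'pics/{n}.png',im[...,::-1])
E
python3 - <<'E'
from h import *
for n in ['top','side','wrist']:
    im,d,K,T,c=cam(n); save(n+'0',im); print(n,{k:np.round(np.array(v),3).tolist() for k,v in c.items()},(d>0).mean())
    np.savez(n+'0.npz',im=im,d=d,K=K,T=T)
print(bot.read_state())
E
```

```text
top {'mtx': [[390.072, 0.0, 256.498], [0.0, 390.072, 187.546], [0.0, 0.0, 1.0]], 'origin': [0.387, -0.033, 1.322], 'orientation': [0.104, -0.102, -1.57]} 0.9960734049479166
side {'mtx': [[435.92, 0.0, 254.367], [0.0, 435.92, 191.27], [0.0, 0.0, 1.0]], 'origin': [0.572, 1.01, 0.574], 'orientation': [-0.006, -1.612, -2.685]} 0.9961598714192709
wrist {'mtx': [[307.595, 0.0, 256.311], [0.0, 307.595, 188.419], [0.0, 0.0, 1.0]], 'T_tool_cam': [[0.0, 0.949, 0.316, 0.08], [1.0, -0.0, 0.0, -0.001], [0.0, 0.316, -0.949, -0.143], [0.0, 0.0, 0.0, 1.0]]} 0.9961954752604166
{'time': 0.15, 'q': array([ 1.17209739e+00,  2.64622719e-01,  1.60505370e+00,  2.45921204e-05,
        1.27372919e+00, -3.69346598e-02]), 'joint_vel': array([-0.00034305, -0.00242626, -0.00478183, -0.00080376,  0.00078349,
        0.00045   ]), 'joint_torque': array([ 4.59510120e-04, -5.15910816e+01, -3.67955911e+01, -2.86347756e-05,
        8.01450777e-03, -1.40703091e-05]), 'tool_pos': array([0.23869272, 0.63077558, 0.23022289]), 'tcp_rot': array([-5.65100647e-01, -3.08992756e+00,  2.77213725e-03]), 'wrist_force': array([-0.11096728,  0.1666515 , -0.59003418]), 'torque': array([-0.01250548, -0.01288932,  0.00324087]), 'grip_force': 0.0, 'width': 1.0024993477888837}
```

View pics/top0.png

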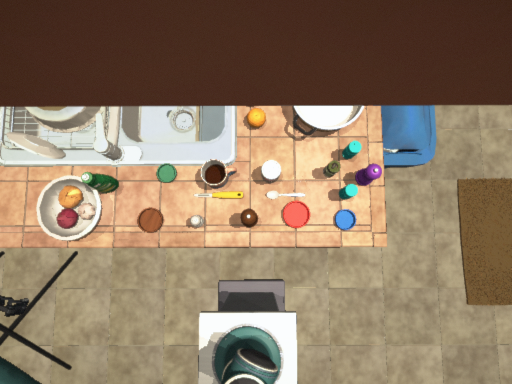

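View pics/side0.png

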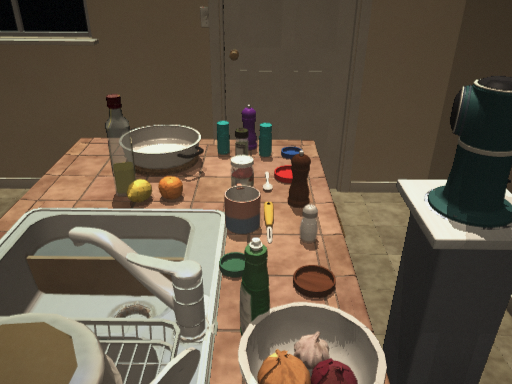

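Top view: coasters green (166,173), wood (150,220), red (296,214), blue (345,220). Salt is at (196,221), mill (249,217), jam (271,170), herbs (332,170) between turquoise jars at (352,150) and (348,191), mug (214,173). The side view agrees.

```bash
cat > m.py <<'E'
from h import *
z=np.load('top0.npz');P=cloud(z['d'],z['K'],z['T']);im=z['im']
s=np.load('side0.npz');PS=cloud(s['d'],s['K'],s['T']);PS=PS.reshape(-1,3)
for n,(u,v) in dict(green=(166,173),wood=(150,220),red=(296,214),blue=(345,220),salt=(196,221),mill=(249,217),jam=(271,170),herbs=(332,170),t1=(352,150),t2=(348,191),pur=(374,172),mug=(214,173)).items():
    w=P[v-22:v+23,u-22:u+23].reshape(-1,3); c=P[v,u]
    lo=0.008 if n in('green','wood','red','blue') else 0.04
    r=.055 if lo<.02 else .05
    def fit(Q):
        q=Q[(np.hypot(*(Q[:,:2]-c[:2]).T)<r)&(Q[:,2]>lo)&(Q[:,2]<.2)]
        if len(q)<8: return None
        t=q[q[:,2]>np.percentile(q[:,2],97)-.012] if lo>.02 else q
        (x,y),rr=cv2.minEnclosingCircle(t[:,:2].astype(np.float32))
        return np.round([x,y,rr,q[:,2].max(),len(t)],3).tolist()
    print(n,np.round(c,3),'top',fit(w),'side',fit(PS))
print(np.median(P[205:240,265:280,2]))
E
python3 m.py
```

```text
green [0.612 0.279 0.005] top [0.624, 0.277, 0.045, 0.026, 184.0] side [0.628, 0.278, 0.043, 0.019, 285.0]
wood [0.451 0.328 0.003] top [0.452, 0.326, 0.042, 0.025, 192.0] side [0.452, 0.328, 0.044, 0.02, 443.0]
red [ 0.47  -0.164  0.006] top [0.473, -0.163, 0.048, 0.025, 194.0] side [0.472, -0.162, 0.048, 0.019, 110.0]
blue [ 0.45  -0.328  0.008] top [0.452, -0.327, 0.035, 0.026, 143.0] side [0.454, -0.327, 0.038, 0.019, 99.0]
salt [0.444 0.16  0.088] top [0.447, 0.164, 0.016, 0.095, 74.0] side [0.449, 0.169, 0.016, 0.09, 123.0]
mill [ 0.453 -0.009  0.145] top [0.454, -0.006, 0.021, 0.153, 116.0] side [0.458, 0.002, 0.022, 0.149, 145.0]
jam [ 0.605 -0.078  0.095] top [0.608, -0.077, 0.032, 0.101, 305.0] side [0.611, -0.075, 0.035, 0.095, 245.0]
herbs [ 0.603 -0.27   0.106] top [0.616, -0.276, 0.02, 0.112, 130.0] side [0.618, -0.276, 0.023, 0.106, 89.0]
t1 [ 0.387 -0.033  1.322] top None side None
t2 [ 0.536 -0.319  0.103] top [0.54, -0.329, 0.021, 0.111, 133.0] side [0.541, -0.326, 0.023, 0.107, 79.0]
pur [ 0.59  -0.393  0.14 ] top [0.596, -0.395, 0.021, 0.155, 101.0] side [0.596, -0.39, 0.022, 0.15, 71.0]
mug [0.607 0.112 0.027] top [0.603, 0.106, 0.045, 0.094, 109.0] side [0.601, 0.109, 0.046, 0.089, 370.0]
-0.00017215756324984177
```

```bash
cat >> h.py <<'E'
def go(*targets,yaw=90):
    """shift (cm, tool axes) from the present pose to world TCP targets; yaw = world direction of tool y"""
    s=bot.read_state(); M=R.from_rotvec(s['tcp_rot']).as_matrix()
    a=np.radians(yaw); y=np.array([np.cos(a),np.sin(a),0]); D=np.stack([np.cross(y,[0,0,-1]),y,[0,0,-1]],1)
    tw=np.degrees(R.from_matrix(M.T@D).as_rotvec())
    print('pose',np.round(s['tool_pos'],4),'twist',np.round(tw,1),'t',round(s['time'],2),'w',round(s['width']*8.54,2),'grip',round(s['grip_force'],1),'q',np.round(s['q'],2))
    for t in targets: print(t,'->',np.round(M.T@(np.array(t)-s['tool_pos'])*100,2))
def wfit(c,lo,hi,r=.06,n=None,save_as=None):
    """ring/top fit near xy c, height band lo..hi, from the wrist camera"""
    im,d,K,T,_=cam('wrist'); P=cloud(d,K,T).reshape(-1,3)
    if save_as: save(save_as,im)
    q=P[(d.ravel()>0)&(np.hypot(*(P[:,:2]-c).T)<r)&(P[:,2]>lo)&(P[:,2]<hi)]
    if len(q)<8: print('few',len(q)); return
    (x,y),rr=cv2.minEnclosingCircle(q[:,:2].astype(np.float32))
    print('fit',np.round([x,y,rr],4),'zmed/max',np.round([np.median(q[:,2]),q[:,2].max()],4),len(q))
E
python3 - <<'E'
from h import *
z=np.load('top0.npz');P=cloud(z['d'],z['K'],z['T'])
print('cabinet',np.round(P[[20,60,100],[250]*3],2), np.round(P[100,100],2))
go((.447,.166,.2))
E
```

```text
cabinet [[ 0.58 -0.03  0.99]
 [ 0.58 -0.03  0.91]
 [ 0.58 -0.02  0.79]] [0.58 0.19 0.79]
pose [0.2387 0.6308 0.2302] twist [ -0.1  -0.  -20.7] t 0.15 w 8.56 grip 0.0 q [ 1.17  0.26  1.61  0.    1.27 -0.04]
(0.447, 0.166, 0.2) -> [-35.93 -36.09   3.08]
```

>>> {"name": "step_arm", "arguments": {"motion": [[8.5, -36, -36.1, 3, -20.7], [8.5, -36, -36.1, 3, -20.7], [8.5, -36, -36.1, 3, -20.7], [8.5, -36, -36.1, 3, -20.7], [8.5, -36, -36.1, 3, -20.7], [8.5, -36, -36.1, 3, -20.7], [8.5, -36, -36.1, 3, -20.7], [8.5, -36, -36.1, 3, -20.7], [8.5, -36, -36.1, 3, -20.7], [8.5, -36, -36.1, 3, -20.7], [8.5, -36, -36.1, 3, -20.7], [8.5, -36, -36.1, 3, -20.7], [8.5, -36, -36.1, 3, -20.7], [8.5, -36, -36.1, 3, -20.7]], "force": 30}}

```text
time: 1.55
tool_pos: [0.4473, 0.1676, 0.2013]
tcp_rot: [0.002, -3.141, -0.001]
wrist_force: [-0.1, 0.6, 0.3]
width: 0.993
grip_force: 0.0
```

Run:
```python
from h import *
wfit((.447,.166),.07,.1,save_as='w1'); wfit((.447,.166),.02,.066)
go((.447,.166,.03))
```

```text
fit [0.4489 0.1643 0.0172] zmed/max [0.0868 0.0912] 1123
fit [0.4489 0.1643 0.0217] zmed/max [0.0466 0.0656] 589
pose [0.4473 0.1677 0.2013] twist [ 0.  -0.   0.1] t 1.65 w 8.5 grip 0.0 q [ 0.31 -0.09  2.05  0.    1.19 -1.27]
(0.447, 0.166, 0.03) -> [ 0.03 -0.17 17.13]
```

View pics/w1.png

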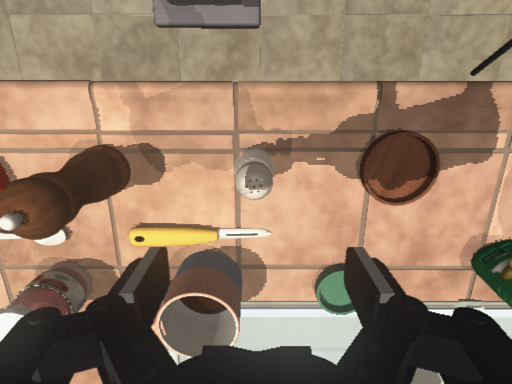

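Wrist view: salt at (255,178) clear, mill at left, wood coaster at (400,165), knife between; the fit matches the salt's 44 mm diameter.

>>> {"name": "step_arm", "arguments": {"motion": [[8, -0.2, -0.3, 2, 0], [8, -0.2, -0.3, 6, 0], [8, -0.2, -0.3, 10, 0], [8, -0.2, -0.3, 13, 0], [8, -0.2, -0.3, 15, 0], [8, -0.2, -0.3, 16.5, 0], [8, -0.2, -0.3, 17, 0], [8, -0.2, -0.3, 17, 0], [8, -0.2, -0.3, 17, 0], [3.5, -0.2, -0.3, 17, 0], [3.5, -0.2, -0.3, 17, 0], [3.5, -0.2, -0.3, 17, 0], [3.5, -0.2, -0.3, 17, 0], [3.5, -0.2, -0.3, 17, 0], [3.5, -0.2, -0.3, 17, 0], [3.5, -0.2, -0.3, 17, 0], [3.5, -0.2, -0.3, 17, 0], [3.5, -0.2, -0.3, 17, 0]], "force": 30}}

```text
time: 3.45
tool_pos: [0.4506, 0.1636, 0.0325]
tcp_rot: [0.001, 3.14, 0.001]
wrist_force: [-0.9, -1.1, 5.3]
width: 0.453
grip_force: 29.8
```

Run:
```python
from h import *
go((.448,.164,.21),(.453,-.327,.21))
```

```text
pose [0.4506 0.1636 0.0325] twist [ 0.   0.1 -0.1] t 3.45 w 3.87 grip 29.8 q [ 0.3   0.11  2.19  0.    0.84 -1.27]
(0.448, 0.164, 0.21) -> [  0.23   0.06 -17.75]
(0.453, -0.327, 0.21) -> [ -0.31 -49.04 -17.79]
```

>>> {"name": "step_arm", "arguments": {"motion": [[3.5, 0, 0, -2, 0], [3.5, 0, 0, -6, 0], [3.5, 0, 0, -11, 0], [3.5, 0, 0, -16, 0], [3.5, 0, 0, -18, 0], [3.5, 0, -3, -18, 0], [3.5, 0, -7, -18, 0], [3.5, 0, -12, -18, 0], [3.5, 0, -17, -18, 0], [3.5, 0, -22, -18, 0], [3.5, 0, -27, -18, 0], [3.5, -0.1, -32, -18, 0], [3.5, -0.2, -37, -18, 0], [3.5, -0.3, -42, -18, 0], [3.5, -0.3, -46, -18, 0], [3.5, -0.3, -48, -18, 0], [3.5, -0.3, -49, -18, 0], [3.5, -0.3, -49, -18, 0], [3.5, -0.3, -49, -18, 0]]}}

```text
time: 5.35
tool_pos: [0.4525, -0.3253, 0.211]
tcp_rot: [0.0, -3.141, -0.002]
wrist_force: [0.2, -0.0, -1.5]
width: 0.451
grip_force: 30.5
```

Run:
```python
from h import *
wfit((.453,-.327),.012,.03,r=.05,save_as='w2'); wfit((.453,-.327),.1,.26,r=.03)
go((.453,-.327,.0375))
```

```text
fit [ 0.4538 -0.3288  0.0349] zmed/max [0.018  0.0205] 753
fit [ 0.4463 -0.327   0.0293] zmed/max [0.2382 0.26  ] 9591
pose [ 0.4527 -0.3251  0.2112] twist [ 0.  -0.   0.1] t 5.45 w 3.85 grip 30.5 q [-0.67  0.06  1.88  0.    1.21 -2.24]
(0.453, -0.327, 0.0375) -> [-0.03 -0.21 17.37]
```

View pics/w2.png

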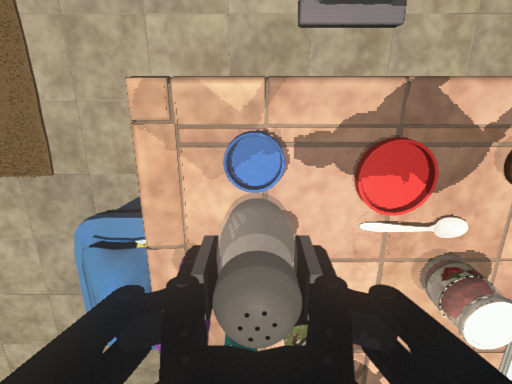

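Salt held upright; blue coaster at (255,160) fits 35 mm radius at (0.454,-0.329).

>>> {"name": "step_arm", "arguments": {"motion": [[3.5, -0.2, -0.4, 2, 0], [3.5, -0.2, -0.4, 6, 0], [3.5, -0.2, -0.4, 10, 0], [3.5, -0.2, -0.4, 13, 0], [3.5, -0.2, -0.4, 15, 0], [3.5, -0.2, -0.4, 16, 0], [3.5, -0.2, -0.4, 16.6, 0], [3.5, -0.2, -0.4, 17, 0], [3.5, -0.2, -0.4, 17.2, 0], [3.5, -0.2, -0.4, 17.2, 0], [3.5, -0.2, -0.4, 17.2, 0]]}}

```text
time: 6.55
tool_pos: [0.4552, -0.3312, 0.0402]
tcp_rot: [0.001, 3.14, -0.002]
wrist_force: [0.3, 0.2, -1.2]
width: 0.454
grip_force: 30.5
```

Run:
```python
from h import *
s=bot.read_state(); print(s['wrist_force'])
go((.455,-.3288,.0375))
```

```text
[ 0.27670059  0.15152277 -1.22334663]
pose [ 0.4552 -0.3312  0.0402] twist [-0.1  0.1 -0. ] t 6.55 w 3.88 grip 30.5 q [-0.67  0.25  2.01 -0.    0.88 -2.24]
(0.455, -0.3288, 0.0375) -> [0.02 0.24 0.27]
```

>>> {"name": "step_arm", "arguments": {"motion": [[3.5, 0, 0.2, 0.1, 0], [3.5, 0, 0.2, 0.2, 0], [3.5, 0, 0.2, 0.25, 0], [3.5, 0, 0.2, 0.3, 0], [3.5, 0, 0.2, 0.3, 0], [3.5, 0, 0.2, 0.3, 0]]}}

```text
time: 7.15
tool_pos: [0.4547, -0.3289, 0.0375]
tcp_rot: [0.001, 3.142, -0.0]
wrist_force: [-2.3, 2.3, 7.1]
width: 0.454
grip_force: 31.8
```

Contact felt (≈7 N). Release and lift.

>>> {"name": "step_arm", "arguments": {"motion": [[4.5, 0, 0, 0, 0], [5, 0, 0, 0, 0], [6, 0, 0, 0, 0], [7, 0, 0, 0, 0], [7, 0, 0, 0, 0], [7, 0, 0, 0, 0], [7, 0, 0, -2, 0], [7, 0, 0, -6, 0], [7, 0, 0, -11, 0], [7, 0, 0, -16, 0], [7, 0, 0, -18, 0], [7, 0, 0, -18, 0]]}}

```text
time: 8.35
tool_pos: [0.4571, -0.3307, 0.2216]
tcp_rot: [0.001, 3.134, -0.009]
wrist_force: [0.5, -0.7, -0.6]
width: 0.822
grip_force: 0.0
```

Run:
```python
from h import *
wfit((.453,-.329),.075,.11,r=.03,save_as='w3')
go((.456,-.005,.24))
```

```text
fit [ 0.4529 -0.3298  0.0172] zmed/max [0.0918 0.0962] 1034
pose [ 0.4556 -0.3296  0.2184] twist [-0.2  0.2 -0. ] t 8.4 w 7.04 grip 0.0 q [-0.67  0.06  1.87 -0.    1.21 -2.24]
(0.456, -0.005, 0.24) -> [-3.000e-02  3.245e+01 -2.250e+00]
```

View pics/w3.png

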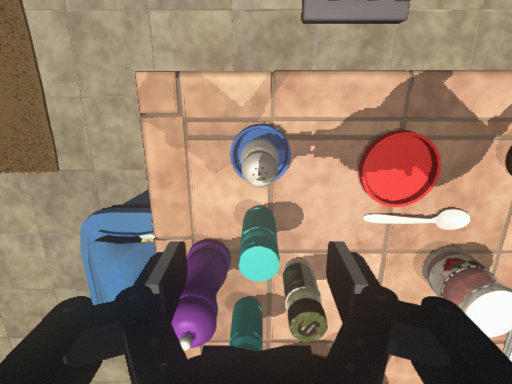

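Salt at (262,160) stands upright in the blue coaster. Next the mill.

>>> {"name": "step_arm", "arguments": {"motion": [[8, 0, 3, -2.5, 0], [8, 0, 7, -3, 0], [8, 0, 12, -3, 0], [8, 0, 17, -3, 0], [8, 0, 22, -3, 0], [8, 0, 26, -3, 0], [8, 0, 29.5, -3, 0], [8, 0, 31.5, -3, 0], [8, 0, 32.5, -3, 0], [8, 0, 32.5, -3, 0], [8, 0, 32.5, -3, 0], [8, 0, 32.5, -3, 0]]}}

```text
time: 9.6
tool_pos: [0.4546, -0.0048, 0.2458]
tcp_rot: [-0.003, -3.141, 0.001]
wrist_force: [0.2, -0.1, -0.9]
width: 0.938
grip_force: 0.0
```

Run:
```python
from h import *
wfit((.456,-.005),.11,.145,r=.04); wfit((.456,-.005),.115,.16,r=.04); wfit((.456,-.005),.005,.025,r=.06)
go((.456,-.005,.102))
```

```text
fit [ 0.4572 -0.0069  0.0252] zmed/max [0.1345 0.1448] 2172
fit [ 0.4575 -0.0069  0.0253] zmed/max [0.1352 0.1514] 2337
fit [ 0.4531 -0.0071  0.0281] zmed/max [0.0143 0.0195] 221
pose [ 0.4548 -0.0046  0.2462] twist [-0.  -0.  -0.1] t 9.75 w 8.0 grip 0.0 q [-0.06 -0.17  2.03 -0.    1.28 -1.63]
(0.456, -0.005, 0.102) -> [-0.12 -0.03 14.42]
```

>>> {"name": "step_arm", "arguments": {"motion": [[8, -0.2, -0.2, 2, 0], [8, -0.2, -0.2, 5, 0], [8, -0.2, -0.2, 8.5, 0], [8, -0.2, -0.2, 11.5, 0], [8, -0.2, -0.2, 13.5, 0], [8, -0.2, -0.2, 14.5, 0], [8, -0.2, -0.2, 14.6, 0], [8, -0.2, -0.2, 14.6, 0], [4, -0.2, -0.2, 14.6, 0], [4, -0.2, -0.2, 14.6, 0], [4, -0.2, -0.2, 14.6, 0], [4, -0.2, -0.2, 14.6, 0], [4, -0.2, -0.2, 14.6, 0], [4, -0.2, -0.2, 14.6, 0], [4, -0.2, -0.2, 14.6, 0], [4, -0.2, -0.2, 14.6, 0]], "force": 40}}

```text
time: 11.35
tool_pos: [0.458, -0.0059, 0.1019]
tcp_rot: [0.001, 3.139, -0.001]
wrist_force: [-0.5, -0.8, 6.2]
width: 0.54
grip_force: 41.3
```

Run:
```python
from h import *
go((.453,.327,.19))
```

```text
pose [ 0.458  -0.0059  0.1019] twist [-0.   0.2 -0. ] t 11.35 w 4.61 grip 41.3 q [-0.07 -0.03  2.18 -0.    0.98 -1.64]
(0.453, 0.327, 0.19) -> [ 0.49 33.29 -8.83]
```

>>> {"name": "step_arm", "arguments": {"motion": [[4, 0, 0, -1.5, 0], [4, 0, 0, -4, 0], [4, 0, 0, -7, 0], [4, 0, 1, -9, 0], [4, 0, 3, -10, 0], [4, 0, 6, -10, 0], [4, 0.1, 10, -10, 0], [4, 0.2, 14, -10, 0], [4, 0.3, 18, -10, 0], [4, 0.4, 22, -10, 0], [4, 0.5, 26, -10, 0], [4, 0.5, 29.5, -10, 0], [4, 0.5, 32, -10, 0], [4, 0.5, 33, -10, 0], [4, 0.5, 33.3, -10, 0], [4, 0.5, 33.3, -10, 0], [4, 0.5, 33.3, -10, 0]]}}

```text
time: 13.05
tool_pos: [0.4519, 0.3261, 0.2001]
tcp_rot: [-0.002, -3.141, 0.001]
wrist_force: [0.4, -0.3, -1.8]
width: 0.541
grip_force: 41.8
```

Run:
```python
from h import *
wfit((.453,.327),.012,.03,r=.055,save_as='w4')
go((.453,.327,.1069))
```

```text
fit [0.4535 0.3254 0.0418] zmed/max [0.0181 0.0204] 581
pose [0.452  0.326  0.2002] twist [-0.  -0.  -0.1] t 13.1 w 4.65 grip 41.8 q [ 0.58  0.06  1.89 -0.    1.18 -0.99]
(0.453, 0.327, 0.1069) -> [-0.11  0.1   9.33]
```

View pics/w4.png

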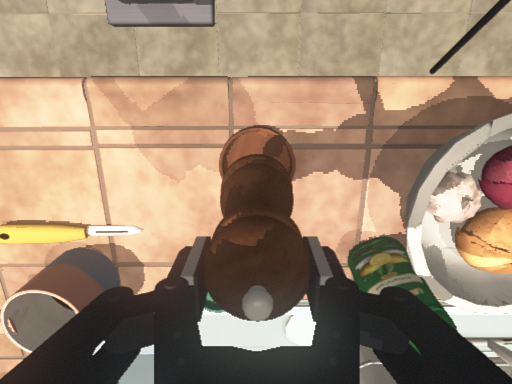

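Mill held upright over the wood coaster (257,150), fitted at (0.4535,0.3254).

>>> {"name": "step_arm", "arguments": {"motion": [[4, -0.2, 0, 2, 0], [4, -0.2, 0, 4.5, 0], [4, -0.2, 0, 6.5, 0], [4, -0.2, 0, 8, 0], [4, -0.2, 0, 8.6, 0], [4, -0.2, 0, 8.9, 0], [4, -0.2, 0, 9.1, 0], [4, -0.2, 0, 9.1, 0], [4, -0.2, 0, 9.1, 0]]}}

```text
time: 14.0
tool_pos: [0.4545, 0.3277, 0.1102]
tcp_rot: [0.001, 3.14, 0.001]
wrist_force: [0.1, -0.2, -1.3]
width: 0.547
grip_force: 41.8
```

>>> {"name": "step_arm", "arguments": {"motion": [[4, 0, -0.2, 0.1, 0], [4, 0, -0.2, 0.2, 0], [4, 0, -0.2, 0.3, 0], [4, 0, -0.2, 0.35, 0], [4, 0, -0.2, 0.35, 0], [4, 0, -0.2, 0.35, 0]]}}

```text
time: 14.6
tool_pos: [0.4544, 0.3254, 0.107]
tcp_rot: [0.001, 3.141, 0.0]
wrist_force: [-2.0, -1.8, 5.3]
width: 0.542
grip_force: 42.4
```

>>> {"name": "step_arm", "arguments": {"motion": [[5, 0, 0, 0, 0], [6, 0, 0, 0, 0], [7, 0, 0, 0, 0], [8, 0, 0, 0, 0], [8, 0, 0, 0, 0], [8, 0, 0, 0, 0], [8, 0, 0, 0, 0], [8, 0, 0, -2, 0], [8, 0, 0, -5, 0], [8, 0, 0, -9, 0], [8, 0, 0, -13, 0], [8, 0, 0, -14, 0], [8, 0, 0, -14, 0], [8, 0, 0, -14, 0]]}}

```text
time: 16.0
tool_pos: [0.4533, 0.3248, 0.2445]
tcp_rot: [-0.001, -3.14, 0.002]
wrist_force: [-0.2, -0.2, -0.1]
width: 0.938
grip_force: 0.0
```

Run:
```python
from h import *
wfit((.453,.326),.115,.16,r=.04,save_as='w5')
go((.609,-.077,.22))
```

```text
fit [0.4541 0.3245 0.0253] zmed/max [0.1402 0.1568] 2449
pose [0.4528 0.3245 0.2436] twist [-0.1 -0.2 -0. ] t 16.05 w 8.01 grip 0.0 q [ 0.58  0.04  1.84 -0.    1.27 -0.99]
(0.609, -0.077, 0.22) -> [-15.65 -40.14   2.39]
```

View pics/w5.png

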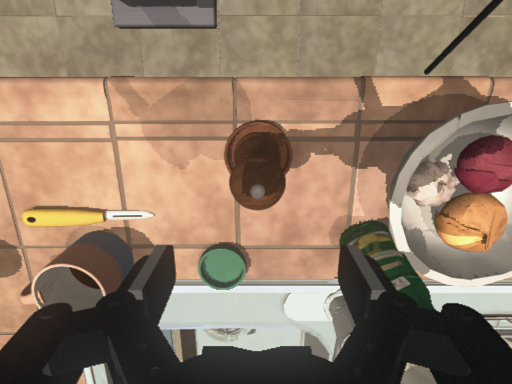

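Mill stands in the wood coaster (258,165), +5 mm height as expected. On to the jam.

>>> {"name": "step_arm", "arguments": {"motion": [[8.5, -1, -3, 1, 0], [8.5, -2.5, -7, 1.5, 0], [8.5, -4, -11, 2, 0], [8.5, -6, -15, 2.4, 0], [8.5, -8, -19.5, 2.4, 0], [8.5, -10, -24, 2.4, 0], [8.5, -12, -28.5, 2.4, 0], [8.5, -13.5, -33, 2.4, 0], [8.5, -15, -37, 2.4, 0], [8.5, -15.5, -39, 2.4, 0], [8.5, -15.7, -40.1, 2.4, 0], [8.5, -15.7, -40.1, 2.4, 0], [8.5, -15.7, -40.1, 2.4, 0], [8.5, -15.7, -40.1, 2.4, 0]]}}

```text
time: 17.45
tool_pos: [0.6102, -0.0744, 0.2213]
tcp_rot: [0.002, -3.141, -0.001]
wrist_force: [0.1, 0.2, -0.5]
width: 0.991
grip_force: 0.0
```

Run:
```python
from h import *
wfit((.609,-.077),.08,.11,r=.05); wfit((.609,-.077),.02,.07,r=.05)
go((.609,-.077,.032))
```

```text
fit [ 0.6093 -0.0781  0.0319] zmed/max [0.0938 0.0972] 3591
fit [ 0.6009 -0.0778  0.0312] zmed/max [0.0521 0.07  ] 475
pose [ 0.6105 -0.0744  0.2218] twist [ 0.  -0.   0.1] t 17.55 w 8.48 grip 0.0 q [-0.16  0.16  1.75  0.    1.24 -1.73]
(0.609, -0.077, 0.032) -> [ 0.14 -0.26 18.98]
```

>>> {"name": "step_arm", "arguments": {"motion": [[8.54, 0.1, -0.35, 2, 0], [8.54, 0.1, -0.35, 6, 0], [8.54, 0.1, -0.35, 10, 0], [8.54, 0.1, -0.35, 13, 0], [8.54, 0.1, -0.35, 15.5, 0], [8.54, 0.1, -0.35, 17.2, 0], [8.54, 0.1, -0.35, 18.2, 0], [8.54, 0.1, -0.35, 18.4, 0], [8.54, 0.1, -0.35, 18.4, 0], [5, 0.1, -0.35, 18.4, 0], [5, 0.1, -0.35, 18.4, 0], [5, 0.1, -0.35, 18.4, 0], [5, 0.1, -0.35, 18.4, 0], [5, 0.1, -0.35, 18.4, 0], [5, 0.1, -0.35, 18.4, 0], [5, 0.1, -0.35, 18.4, 0]], "force": 50}}

```text
time: 19.15
tool_pos: [0.6112, -0.0793, 0.0398]
tcp_rot: [0.001, 3.138, -0.0]
wrist_force: [-0.0, 1.0, 6.8]
width: 0.72
grip_force: 52.4
```

Run:
```python
from h import *
go((.473,-.163,.16))
```

```text
pose [ 0.6112 -0.0793  0.0398] twist [-0.   0.2 -0. ] t 19.15 w 6.15 grip 52.4 q [-0.17  0.33  1.9   0.    0.91 -1.74]
(0.473, -0.163, 0.16) -> [ 13.77  -8.38 -12.06]
```

>>> {"name": "step_arm", "arguments": {"motion": [[5, 0, 0, -1.5, 0], [5, 0, 0, -4, 0], [5, 0, 0, -8, 0], [5, 0.5, -0.3, -11.5, 0], [5, 2, -1.2, -13.5, 0], [5, 4.5, -2.8, -14, 0], [5, 7.5, -4.5, -14, 0], [5, 10.5, -6.3, -14, 0], [5, 12.7, -7.7, -14, 0], [5, 13.6, -8.3, -14, 0], [5, 13.6, -8.3, -14, 0], [5, 13.6, -8.3, -14, 0], [5, 13.6, -8.3, -14, 0]]}}

```text
time: 20.45
tool_pos: [0.4747, -0.1619, 0.1781]
tcp_rot: [-0.0, 3.141, 0.0]
wrist_force: [0.2, 0.1, -3.5]
width: 0.722
grip_force: 51.4
```

Run:
```python
from h import *
wfit((.473,-.163),.012,.03,r=.06,save_as='w6')
go((.473,-.163,.0448))
```

```text
fit [ 0.4715 -0.1651  0.0454] zmed/max [0.0181 0.0204] 771
pose [ 0.4747 -0.1618  0.1779] twist [0. 0. 0.] t 20.5 w 6.18 grip 51.4 q [-0.38 -0.03  2.03  0.    1.14 -1.95]
(0.473, -0.163, 0.0448) -> [ 0.17 -0.12 13.31]
```

View pics/w6.png

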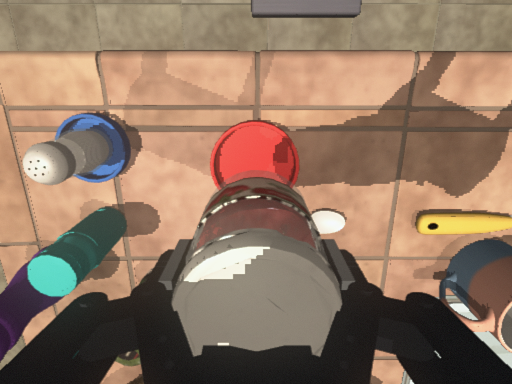

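Jam held upright, red coaster at (255,158), fitted radius 45 mm at (0.4715,-0.165).

>>> {"name": "step_arm", "arguments": {"motion": [[5, 0, -0.2, 2, 0], [5, 0, -0.2, 5, 0], [5, 0, -0.2, 8, 0], [5, 0, -0.2, 10.5, 0], [5, 0, -0.2, 12, 0], [5, 0, -0.2, 12.6, 0], [5, 0, -0.2, 12.9, 0], [5, 0, -0.2, 13, 0], [5, 0, -0.2, 13, 0], [5, 0, -0.2, 13, 0]]}}

```text
time: 21.5
tool_pos: [0.4746, -0.1646, 0.0488]
tcp_rot: [0.001, 3.14, -0.001]
wrist_force: [-0.7, 0.3, -2.7]
width: 0.72
grip_force: 51.3
```

>>> {"name": "step_arm", "arguments": {"motion": [[5, 0, 0, 0.1, 0], [5, 0, 0, 0.2, 0], [5, 0, 0, 0.3, 0], [5, 0, 0, 0.4, 0], [5, 0, 0, 0.4, 0], [5, 0, 0, 0.4, 0]]}}

```text
time: 22.1
tool_pos: [0.4737, -0.1644, 0.0449]
tcp_rot: [-0.001, -3.141, 0.0]
wrist_force: [-4.2, 1.8, 5.6]
width: 0.721
grip_force: 52.5
```

Seated. Release, lift, look.

>>> {"name": "step_arm", "arguments": {"motion": [[6.5, 0, 0, 0, 0], [7.2, 0, 0, 0, 0], [8, 0, 0, 0, 0], [8.54, 0, 0, 0, 0], [8.54, 0, 0, 0, 0], [8.54, 0, 0, 0, 0], [8.54, 0, 0, 0, 0], [8.54, 0, 0, -2, 0], [8.54, 0, 0, -6, 0], [8.54, 0, 0, -11, 0], [8.54, 0, 0, -16, 0], [8.54, 0, 0, -18, 0], [8.54, 0, 0, -18, 0], [8.54, 0, 0, -18, 0]]}}

```text
time: 23.5
tool_pos: [0.4736, -0.1642, 0.2237]
tcp_rot: [0.001, 3.141, -0.0]
wrist_force: [-0.1, -1.2, -0.7]
width: 1.004
grip_force: 0.0
```

Run:
```python
from h import *
wfit((.472,-.164),.08,.115,r=.045)
go((.617,-.276,.22))
```

```text
fit [ 0.4726 -0.1653  0.0318] zmed/max [0.0988 0.1015] 3647
pose [ 0.4728 -0.1639  0.2224] twist [ 0.  -0.1 -0. ] t 23.55 w 8.53 grip 0.0 q [-0.38 -0.06  1.98  0.    1.23 -1.95]
(0.617, -0.276, 0.22) -> [-14.43 -11.2    0.2 ]
```

>>> {"name": "step_arm", "arguments": {"motion": [[7, -2, -1.5, 0, 0], [7, -5, -4, 0, 0], [7, -8.5, -6.6, 0, 0], [7, -11.5, -9, 0, 0], [7, -13.5, -10.5, 0, 0], [7, -14.4, -11.2, 0, 0], [7, -14.4, -11.2, 0, 0], [7, -14.4, -11.2, 0, 0], [7, -14.4, -11.2, 0, 0]]}}

```text
time: 24.45
tool_pos: [0.6164, -0.2753, 0.2232]
tcp_rot: [-0.0, -3.14, -0.001]
wrist_force: [0.2, 0.2, -0.2]
width: 0.822
grip_force: 0.0
```

Run:
```python
from h import *
wfit((.617,-.276),.09,.12,r=.045,save_as='w7')
go((.617,-.276,.046))
```

```text
fit [ 0.617  -0.2783  0.0206] zmed/max [0.1055 0.1086] 1645
pose [ 0.6166 -0.2754  0.2237] twist [ 0. -0. -0.] t 24.5 w 7.0 grip 0.0 q [-0.46  0.27  1.61  0.    1.26 -2.03]
(0.617, -0.276, 0.046) -> [-0.05 -0.06 17.77]
```

View pics/w7.png

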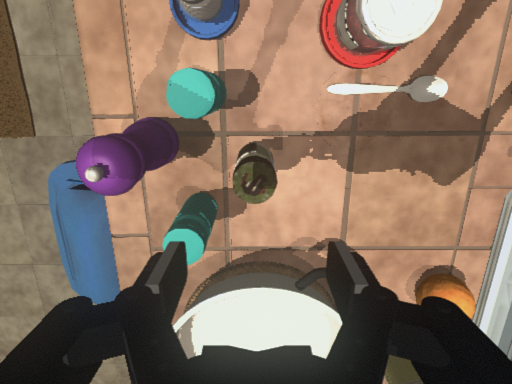

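Herbs at (255,180) between turquoise (193,93) and (190,240) and purple (130,160). Checking finger clearance to the second turquoise jar.

Run:
```python
from h import *
wfit((.68,-.34),.08,.12,r=.05); wfit((.541,-.329),.085,.12,r=.03)
go((.617,-.278,.046))
```

```text
fit [ 0.6804 -0.3459  0.0206] zmed/max [0.1052 0.1076] 1226
fit [ 0.5417 -0.3301  0.0204] zmed/max [0.1055 0.1082] 2098
pose [ 0.617  -0.2757  0.2242] twist [-0.  0. -0.] t 24.6 w 7.03 grip 0.0 q [-0.46  0.27  1.61  0.    1.26 -2.03]
(0.617, -0.278, 0.046) -> [ 1.000e-02 -2.300e-01  1.782e+01]
```

>>> {"name": "step_arm", "arguments": {"motion": [[7, 0, -0.2, 2, 0], [7, 0, -0.2, 6, 0], [7, 0, -0.2, 10, 0], [7, 0, -0.2, 13, 0], [7, 0, -0.2, 15.5, 0], [7, 0, -0.2, 17, 0], [7, 0, -0.2, 17.7, 0], [7, 0, -0.2, 17.7, 0], [7, 0, -0.2, 17.7, 0], [3, 0, -0.2, 17.7, 0], [3, 0, -0.2, 17.7, 0], [3, 0, -0.2, 17.7, 0], [3, 0, -0.2, 17.7, 0], [3, 0, -0.2, 17.7, 0], [3, 0, -0.2, 17.7, 0], [3, 0, -0.2, 17.7, 0], [3, 0, -0.2, 17.7, 0]], "force": 35}}

```text
time: 26.3
tool_pos: [0.6187, -0.2788, 0.0485]
tcp_rot: [0.001, 3.139, -0.002]
wrist_force: [0.6, 1.5, 5.9]
width: 0.47
grip_force: 35.1
```

Run:
```python
from h import *
go((.625,.278,.23))
```

```text
pose [ 0.6187 -0.2788  0.0485] twist [-0.1  0.1 -0. ] t 26.3 w 4.01 grip 35.1 q [-0.46  0.43  1.75  0.    0.97 -2.03]
(0.625, 0.278, 0.23) -> [ -0.65  55.66 -18.21]
```

>>> {"name": "step_arm", "arguments": {"motion": [[3, 0, 0, -2, 0], [3, 0, 0, -6, 0], [3, 0, 0, -11, 0], [3, 0, 0, -16, 0], [3, 0, 2, -18, 0], [3, 0, 6, -18, 0], [3, 0, 11, -18, 0], [3, 0, 16, -18, 0], [3, 0, 21, -18, 0], [3, 0, 26, -18, 0], [3, 0, 31, -18, 0], [3, 0, 36, -18, 0], [3, 0, 41, -18, 0], [3, 0, 46, -18, 0], [3, 0, 50.5, -18, 0], [3, 0, 54, -18, 0], [3, 0, 55.7, -18, 0], [3, 0, 55.7, -18, 0], [3, 0, 55.7, -18, 0], [3, 0, 55.7, -18, 0]]}}

```text
time: 28.3
tool_pos: [0.618, 0.2769, 0.2266]
tcp_rot: [-0.003, -3.141, 0.002]
wrist_force: [-0.2, -0.5, -1.3]
width: 0.471
grip_force: 35.2
```

Run:
```python
from h import *
im,d,K,T,_=cam('wrist'); save('w8',im); P=cloud(d,K,T).reshape(-1,3); c=im.reshape(-1,3).astype(int)
g=(c[:,1]>c[:,0]+25)&(c[:,1]>c[:,2]+8)&(np.hypot(P[:,0]-.62,P[:,1]-.278)<.06)&(P[:,2]<.04)
q=P[g&(P[:,2]>.012)]; a=P[g]
for w in(q,a):
    (x,y),r=cv2.minEnclosingCircle(w[:,:2].astype(np.float32)); print(x,y,r,len(w),np.median(w[:,2]))
go((.617,.278,.0535))
```

```text
0.6135219931602478 0.27535590529441833 0.033104535192251205 460 0.018176375486361612
0.6135219931602478 0.27535590529441833 0.033104535192251205 2121 0.005665085044458451
pose [0.6181 0.2769 0.2267] twist [-0.  -0.  -0.1] t 28.35 w 4.01 grip 35.2 q [ 0.38  0.27  1.6  -0.    1.27 -1.18]
(0.617, 0.278, 0.0535) -> [ 0.11  0.13 17.32]
```

View pics/w8.png

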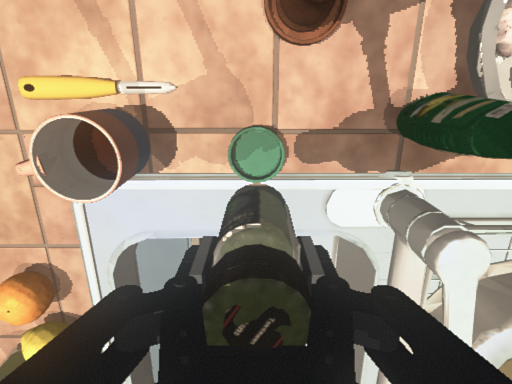

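Herbs held upright; green coaster at (257,153), fit (0.6135,0.2754), r 33 mm; faucet is well to the side.

>>> {"name": "step_arm", "arguments": {"motion": [[3, 0.3, -0.2, 2, 0], [3, 0.3, -0.2, 6, 0], [3, 0.3, -0.2, 10, 0], [3, 0.3, -0.2, 13, 0], [3, 0.3, -0.2, 15, 0], [3, 0.3, -0.2, 16.2, 0], [3, 0.3, -0.2, 16.7, 0], [3, 0.3, -0.2, 17, 0], [3, 0.3, -0.2, 17, 0], [3, 0.3, -0.2, 17, 0]]}}

```text
time: 29.35
tool_pos: [0.616, 0.277, 0.0583]
tcp_rot: [0.001, 3.139, 0.001]
wrist_force: [-0.3, 0.2, -0.9]
width: 0.469
grip_force: 35.2
```

>>> {"name": "step_arm", "arguments": {"motion": [[3, 0.1, -0.15, 0.15, 0], [3, 0.1, -0.15, 0.3, 0], [3, 0.1, -0.15, 0.4, 0], [3, 0.1, -0.15, 0.45, 0], [3, 0.1, -0.15, 0.5, 0], [3, 0.1, -0.15, 0.5, 0]]}}

```text
time: 29.95
tool_pos: [0.6142, 0.2753, 0.0536]
tcp_rot: [0.001, 3.141, 0.0]
wrist_force: [-2.6, -1.5, 7.0]
width: 0.47
grip_force: 35.9
```

>>> {"name": "step_arm", "arguments": {"motion": [[4.5, 0, 0, 0, 0], [5.2, 0, 0, 0, 0], [6, 0, 0, 0, 0], [7, 0, 0, 0, 0], [7, 0, 0, 0, 0], [7, 0, 0, 0, 0], [7, 0, 0, -2, 0], [7, 0, 0, -6, 0], [7, 0, 0, -11, 0], [7, 0, 0, -16, 0], [7, 0, 0, -18, 0], [7, 0, 0, -18, 0], [7, 0, 0, -18, 0]]}}

```text
time: 31.25
tool_pos: [0.6139, 0.2751, 0.2319]
tcp_rot: [0.001, 3.141, 0.0]
wrist_force: [-0.1, 0.3, -0.5]
width: 0.819
grip_force: 0.0
```

Run:
```python
from h import *
wfit((.6135,.2754),.09,.13,r=.035)
im,d,K,T,_=cam('side'); save('s9',im)
```

```text
fit [0.6126 0.2748 0.0206] zmed/max [0.1106 0.1129] 1660
```

View pics/s9.png

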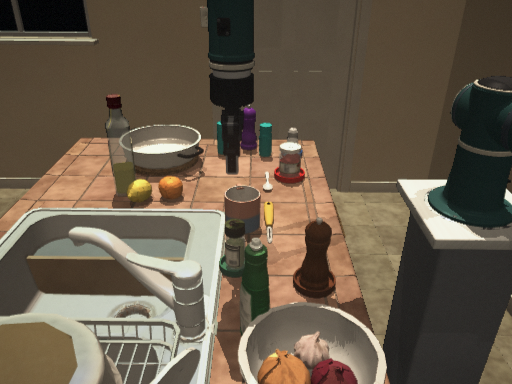

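Side view: herbs (233,245), mill (315,260), jam (290,160) and salt (292,135) all stand upright in their coasters, and the mug is unmoved.

```bash
python3 -c "
from workcell import bot
print(bot.finish_job())"
```

```text
the job is handed in; nothing more can be done
None
```

The salt, mill, jam and herbs each stand upright in their own coaster, the mug was not moved, and the job was handed in at about 31 s on the robot's clock.

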